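Swing out the prop leg of the blue key rail

TASK

Two low key rails stand on the mudroom bench, one blue and one red, each with a wooden prop leg hinged on its back and partly folded. Push the blue rail's leg outward, away from its board, until it stops square to the board, and leave it there. Leave the red rail's leg as it is and do not bump the green mug.

Things in the scene. Friction and masses are not known exactly. Their poses are not given: they have to be found in the camera images.
- blue_leg (a joint): Angle of the blue rail's prop leg, rad: 0 = folded flat along the board's back, 1.57 = square to the board, against a rigid stop. Starts at 0.3 to 0.7. Stiff hinge: about 0.4 N at 100 mm moves it, no spring, stays where it is left. At angle q the leg runs from the hinge along (sin q, cos q, 0) of point blue_hinge: push it from its board side towards that frame's +x.
- blue_hinge (a point): On the leg's upright hinge axis, 31 mm above the bench; frame fixed to the rail: x straight out of the board's back, y along the board towards the leg's free end, z up. Blue painted board 18 mm thick, 70 high, from y -130 to +70 mm, back face at x -8 mm; a foot strip 8 mm high and brass hooks on its far side reach x -76 mm. Fixed to the bench; place and yaw (to 0.3 rad) vary.
- blue_tip (a point): Middle of the free end of the blue rail's leg, 31 mm above the bench, 130 mm from the hinge axis. The leg is a light wood slab on edge, 12 mm thick, 6 to 56 mm above the bench, its last 12 mm a black rubber end 14 mm thick. It swings level. When folded, its last 60 mm stick out past the board's end, so nothing stands behind them.
- red_tip (a point): Middle of the free end of the red rail's leg, 31 mm above the bench. The red rail is the same as the blue one but painted red; its leg also stands partly open and must stay as it is. The rails stand side by side, centres at least 0.33 m apart, either one on the left.
- mug: Dark green ceramic mug, 82 mm across and 95 mm high, with a handle, standing on the bench beyond the gap between the rails or at the right of the right-hand rail; handle away from the robot; origin at the centre of its underside.
Mind the look-alikes: they are no part of the job. What is shaped like the mug but orange, pink or purple is not meant.

How it is judged:
By the outcome, as a careful person would: the job done as asked, in the order asked, and still so for the second after the job is handed in, with the robot touching nothing.
It also fails if it takes over 32 s, if anything falls off the work surface, if the arm or the gripper's body presses on something with over 40 N, if the wrist force passes 120 N, or if a joint passes its speed limit or range.

ROBOT

A 6-joint arm with a two-finger parallel gripper is mounted at the origin on the work surface. World frame = base frame: x ahead of the robot, y to its left, z up, the work surface at z = 0. Lengths are in m, angles in rad, forces in N, time in s.
With the tool pointing down it reaches from about 0.225 to 0.875 m from the base axis. Payload 3.4 kg.
Tool frame: the origin (TCP) lies at the very end of the fingers, on their centre line; the grasp point (between the pads) lies 19 mm behind it; z points along the fingers, y is the direction in which the jaws open and shut (so a half turn about z gives the same grasp; the last joint's range is limited). The gripper opens to 85 mm and grips with 20 to 120 N. Pads are 22 mm wide; open, the fingers measure 114 mm over their backs; the gripper's body (76 mm by 85 mm) begins 54 mm behind the grasp point. The pads swing forward as they close: fully open they stand 13 mm farther back than shut.
Start: joints at [0.986, 0.276, 1.505, -0, 1.361, -0.121], TCP at [0.257, 0.514, 0.231] pointing down, gripper open.
Joint ranges: [-2.89, 2.89], [-0.75, 2.08], [0.22, 2.7], [-1.18, 4.32], [0.11, 2.71], [-2.7, 2.7]. Speed limits (rad/s): [2.57, 2.57, 3.14, 3.14, 3.14, 3.14].

INTERFACE

Orientations are given as a unit quaternion [w, x, y, z].
In Python, from rig import manip gives the robot as it stands. The module is installed in compiled form; this text tells all that it offers.
- The arm moves only by the tool carry_out, never from a script. Its argument "moves" is one flat list of numbers, 5 for each row, row after row: the opening in per cent of the stroke, from 0 (shut) to 100 (fully open), then the shift along the world's x, y, z in cm, then the turn about the world's z in rad. A call has exactly 10 rows; each row shifts and turns the commanded pose from where the row before left it; what a row does not reach is not made up. A row lasts 1/10 s, in which the tool goes at most 50 mm and 8.59 degrees, less where a joint would pass 70% of its speed; a pose out of reach is approached as far as the arm can. A call is refused whole if a number of a shift passes 5 or a number of a turn 0.15, either way. A call with a gripper value outside its range is refused whole. The fingers move at their own pace and stop on an object; "squeeze" is the grip in N (left out, the last holds). Time passes only in rows, so rows that do not move let the fingers close, or fill a call up. It gives the time, the measured TCP pose, the force and the opening at its end, in the units of the state.
- manip.get_state(): the state, without advancing time (a new reading comes with each control period).
- manip.get_image(name): name is "scene" or "top"; returns the picture (400x640x3 uint8, red, green, blue); there is no depth.
- manip.camera_info(name): a dict with "fov_y" (degrees; the focal length in pixels is half the picture's height over the tangent of half this angle, whatever the lens; pixels are square), "cx", "cy" (the principal point, pixels), "rvec" (rotation vector, rad) and "tvec" (3), from world to camera coordinates, as OpenCV has them. Camera axes: x right, y down, z forward; pixel columns grow to the right and rows downward; lengths in m; the calibration is good to about 2 mm. A picture is of the moment at which its call begins. camera_info takes no time and is no camera call.
- manip.sign_off(): hands the job in, once; it reports no verdict.
The state is a dict: "clock": time; "qpos": joint angles; "qd": joint speeds; "effort": joint torques, N m; "position": TCP position; "ee_rot": TCP orientation; "contact_force": force on the tool from outside, world axes, zero at the start; "moment": the same for the moment, N m; "width": finger opening in m.
Only numpy, scipy, OpenCV 4.12 (cv2) and the standard library are available. Lean on these libraries where they do the work, as an engineer would, in place of code of your own. Each camera call takes 0.05 s, during which the arm holds its last target. There are 200 camera calls.

## Working session

There is one attempt and no reset: what is moved stays moved. The work goes in short steps, Python scripts to look and compute and a tool call to move; the robot and the scene stay as the last step left them, time stands still between calls to the robot, and variables do not carry over. Pictures are saved under pics/ and viewed, about 8 in all and at most 12, crops included, and the job is handed in when it is done.

Besides the shell and the picture viewer there is one more tool, called after "Request:" as name(argument=value, ...) on one line, values as JSON. carry_out: Moves the arm, as the interface text tells. Its arguments: {"type":"object","properties":{"moves":{"type":"array","items":{"type":"number"}},"squeeze":{"type":"number"}},"required":["moves"]}

```bash
mkdir -p pics; cat > h.py <<'E'
import numpy as np, cv2
from rig import manip
def cam(n):
    c=manip.camera_info(n); f=200/np.tan(np.radians(c["fov_y"])/2)
    K=np.array([[f,0,c["cx"]],[0,f,c["cy"]],[0,0,1.]])
    return K,cv2.Rodrigues(np.array(c["rvec"],float))[0],np.array(c["tvec"],float)
def back(n,uv,z):
    K,R,t=cam(n); d=R.T@np.linalg.solve(K,[*uv,1.]); o=-R.T@t
    return o+d*(z-o[2])/d[2]
def proj(n,P):
    K,R,t=cam(n); p=K@(R@np.array(P,float)+t); return p[:2]/p[2]
def snap(n,f,box=None,s=1):
    im=manip.get_image(n)[:,:,::-1]
    if box: im=im[box[1]:box[3],box[0]:box[2]]
    cv2.imwrite("pics/"+f,cv2.resize(im,None,fx=s,fy=s,interpolation=cv2.INTER_CUBIC))
E
python3 -c "
from h import *
snap('top','t1.png');snap('scene','s1.png')
print(manip.camera_info('top'),manip.get_state())
for n in('top','scene'):
  K,R,t=cam(n);print(n,-R.T@t)"
```

```text
{'fov_y': 54.43922639283873, 'cx': 315.7308073902589, 'cy': 199.08271229105577, 'rvec': array([ 2.17399437, -2.14928286,  0.11207383]), 'tvec': array([-0.02288254,  0.64124918,  0.97248078])} {'clock': 0.1, 'qpos': array([ 9.86032500e-01,  2.76531115e-01,  1.50600759e+00, -3.11479206e-05,
        1.36072031e+00, -1.20996017e-01]), 'qd': array([ 0.00136187, -0.00220699, -0.003809  , -0.00198489, -0.00179241,
       -0.0003073 ]), 'effort': array([ 1.38233258e-04, -4.17696404e+01, -2.46404672e+01, -3.87970440e-04,
        5.73959944e-03, -1.65152875e-05]), 'position': array([0.25695576, 0.51385554, 0.23052617]), 'ee_rot': array([-2.73657398e-04,  2.29808160e-01,  9.73235591e-01, -7.87102147e-04]), 'contact_force': array([ 0.75846715, -0.54155775,  0.81333951]), 'moment': array([-0.01343979, -0.01147476,  0.00691969]), 'width': 0.08481866121631593}
top [ 0.53075605 -0.02275615  1.03692968]
scene [1.36181713 0.22823858 0.92263814]
```

View pics/t1.png

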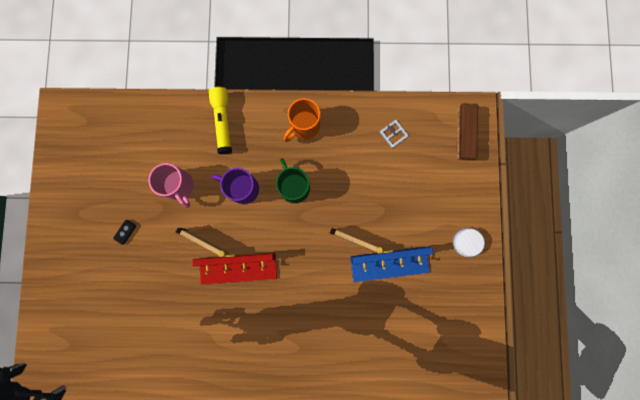

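View pics/s1.png

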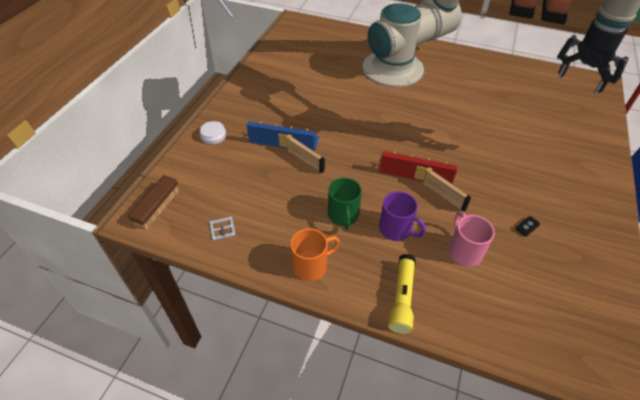

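The top view shows the blue rail at about (391,265), with its leg running from (380,249) to the tip at (333,232). Red is at the left and the green mug at (293,184). I'll enlarge the blue rail.

```bash
python3 -c "
from h import *
snap('top','t2.png',(270,160,450,290),4.4)"
```

```text
(no output)
```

View pics/t2.png

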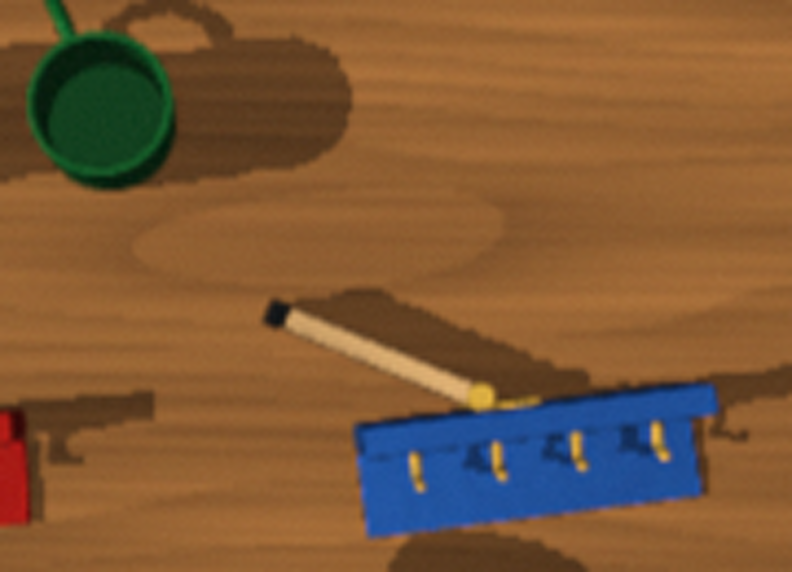

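The crop shows the tip end at (268,313), the brass hinge at (482,396), the board's top back edge from (357,426) to (715,384), and the mug rim centred at (101,104).

```bash
python3 -c "
from h import *
p=lambda u,v,z:back('top',(270+u/4.4,160+v/4.4),z)
T=p(268,313,.056);H=p(482,397,.058);A=p(357,426,.07);B=p(715,384,.07);M=p(101,104,.095)
for n,x in zip('THABM',(T,H,A,B,M)):print(n,x.round(4))
print(np.linalg.norm((T-H)[:2]),np.linalg.norm(A-B))
y=(A-B)/np.linalg.norm(A-B);x=np.array([y[1],-y[0],0]);
print('x',x,'yaw',np.arctan2(x[1],x[0]))
H2=A-.07*y+.008*x;print('hinge from board',H2)
for h in(H,H2):
  d=T-h;print('q',np.arctan2(d@x,d@y),np.hypot(d@x,d@y))
print('stop tip',H2+.13*x)
"
```

```text
T [ 0.5585 -0.0548  0.056 ]
H [ 0.5124 -0.1764  0.058 ]
A [ 0.4957 -0.1046  0.07  ]
B [ 0.5214 -0.3049  0.07  ]
M [0.6723 0.0402 0.095 ]
0.13002567798807252 0.2019459599197557
x [0.99188186 0.12716278 0.        ] yaw 0.12750800981853114
hinge from board [ 0.51253638 -0.17299715  0.07      ]
q 0.4901481219290049 0.13002567798807255
q 0.49853373562996317 0.12680553005152242
stop tip [ 0.64148102 -0.15646599  0.07      ]
```

Blue hinge ≈ (0.512, -0.175), yaw 0.13, q ≈ 0.49. The leg length measures 130 mm and the board 202 mm, which agree with the sizes given. I'll travel with the gripper shut.

Request:
carry_out(moves=[0,1.8,-4.1,0,0,0,1.8,-4.1,0,0,0,1.8,-4.1,0,0,0,1.8,-4.1,0,0,0,1.8,-4.1,0,0,0,1.8,-4.1,0,0,0,1.8,-4.1,0,0,0,1.8,-4.1,0,0,0,1.8,-4.1,0,0,0,1.8,-4.1,0,0], squeeze=20)

```text
clock: 1.15
position: [0.4375, 0.1026, 0.2313]
ee_rot: [0.0, 0.23, 0.973, 0.0]
contact_force: [0.6, 0.8, -0.3]
width: -0.0002
```

Request:
carry_out(moves=[0,2,-4.2,0,0,0,2,-4.2,0,0,0,2,-4.2,0,0,0,2,-4.2,0,0,0,0,0,-3,0,0,0,0,-3,0,0,0,0,-3,0,0,0,0,0,0,0,0,0,0,0,0,0,0,0,0])

```text
clock: 2.15
position: [0.5185, -0.0639, 0.1429]
ee_rot: [0.002, 0.23, 0.973, -0.0]
contact_force: [0.6, 0.2, 0.0]
width: -0.0001
```

```bash
python3 -c "
from h import *
s=manip.get_state();print(s['position'],s['ee_rot'],s['contact_force'],s['qpos'],s['width'])
snap('scene','s2.png',(210,60,390,220),4)"
```

```text
[ 0.51851478 -0.06391689  0.1429425 ] [ 1.54934050e-03  2.29676636e-01  9.73265761e-01 -1.04479177e-05] [0.62171288 0.22505634 0.01477488] [-2.55920638e-01  2.62951916e-01  1.75745771e+00  6.00638830e-05
  1.11808474e+00 -1.36325174e+00] -0.00011001207908277835
```

View pics/s2.png

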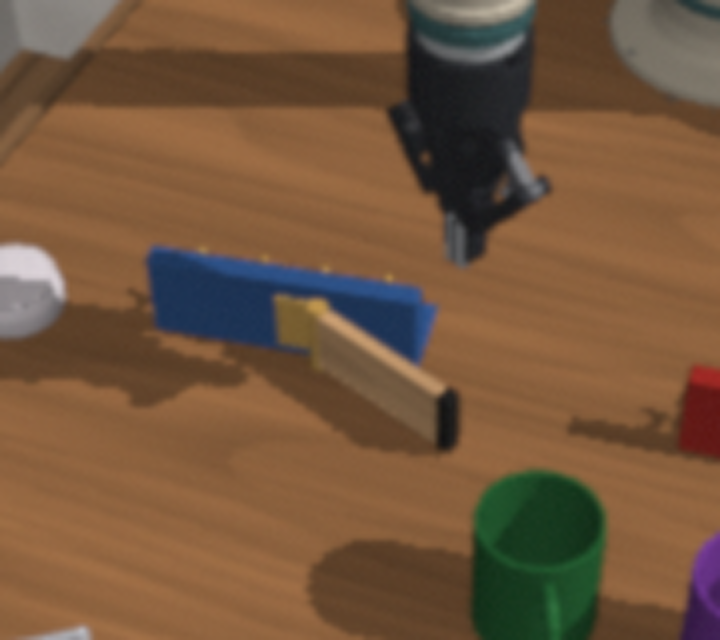

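The view is clear: the fingers are past the board's end on its side of the leg, and the mug is well away. Next I'll work out the arc.

```bash
python3 -c "
from h import *
H=np.array([.5124,-.175]);c,s=np.cos(.1275),np.sin(.1275);R=np.array([[c,-s],[s,c]])
f=lambda q,r,d:(H+R@[r*np.sin(q)-d*np.cos(q),r*np.cos(q)+d*np.sin(q)])*100
P=np.array([51.85,-6.4])
for q in [.45,.55,.65,.75,.85,.95,1.05,1.15,1.25,1.35,1.45,1.5,1.55,1.6,1.65]:
  n=f(q,.1,.017);print(q,n.round(1),(n-P).round(2));P=n"
```

```text
0.45 [52.8 -7.5] [ 0.95 -1.08]
0.55 [53.8 -7.7] [ 0.99 -0.21]
0.65 [54.8 -8. ] [ 0.97 -0.3 ]
0.75 [55.7 -8.4] [ 0.93 -0.4 ]
0.85 [56.6 -8.9] [ 0.89 -0.49]
0.95 [57.4 -9.5] [ 0.83 -0.58]
1.05 [ 58.2 -10.1] [ 0.77 -0.66]
1.15 [ 58.9 -10.8] [ 0.7  -0.73]
1.25 [ 59.5 -11.6] [ 0.63 -0.8 ]
1.35 [ 60.1 -12.5] [ 0.54 -0.86]
1.45 [ 60.5 -13.4] [ 0.46 -0.91]
1.5 [ 60.7 -13.9] [ 0.19 -0.47]
1.55 [ 60.9 -14.3] [ 0.17 -0.48]
1.6 [ 61.  -14.8] [ 0.15 -0.49]
1.65 [ 61.1 -15.3] [ 0.12 -0.49]
```

Request:
carry_out(moves=[0,0,0,-3,0,0,0,0,-3,0,0,0,0,-3,0,0,0,0,-2.3,0,0,0,0,0,0,0,0,0,0,0,0,0,0,0,0,0,0,0,0,0,0,0,0,0,0,0,0,0,0,0])

```text
clock: 3.2
position: [0.5176, -0.0638, 0.029]
ee_rot: [0.001, 0.23, 0.973, 0.0]
contact_force: [0.1, -0.4, 0.0]
width: 0.0003
```

Request:
carry_out(moves=[0,1.0,-1.1,0,0,0,1.0,-0.2,0,0,0,1.0,-0.3,0,-0.1,0,0.9,-0.4,0,-0.1,0,0.9,-0.5,0,-0.1,0,0.8,-0.6,0,-0.1,0,0.8,-0.7,0,-0.1,0,0.7,-0.7,0,-0.1,0,0.6,-0.8,0,-0.1,0,0,0,0,0])

```text
clock: 4.2
position: [0.5964, -0.1183, 0.0282]
ee_rot: [0.001, 0.55, 0.835, 0.0]
contact_force: [0.1, 0.8, -0.1]
width: 0.0005
```

```bash
python3 -c "
from h import *
snap('scene','s3.png',(210,60,390,220),4)"
```

```text
(no output)
```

View pics/s3.png

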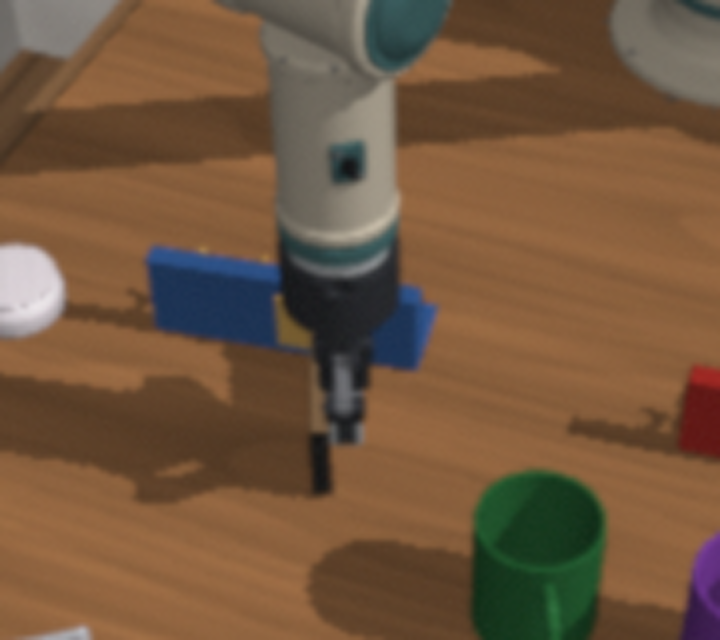

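The leg has moved along with the fingers and the mug is untouched. I'll go on more slowly towards the stop.

Request:
carry_out(moves=[0,0.3,-0.4,0,-0.1,0,0.3,-0.4,0,0,0,0.2,-0.5,0,-0.1,0,0.2,-0.4,0,0,0,0.2,-0.4,0,-0.1,0,0.1,-0.3,0,0,0,0,-0.2,0,0,0,0,0,0,0,0,0,0,0,0,0,0,0,0,0])

```text
clock: 5.25
position: [0.6071, -0.1426, 0.0283]
ee_rot: [-0.0, 0.668, 0.744, -0.0]
contact_force: [0.1, 0.2, 0.6]
width: 0.0001
```

Request:
carry_out(moves=[0,0,-0.1,0,0,0,0,-0.1,0,0,0,0,-0.1,0,0,0,0,-0.1,0,0,0,0,0,0,0,0,0,0,0,0,0,0,0,0,0,0,0,0,0,0,0,0,0,0,0,0,0,0,0,0])

```text
clock: 6.25
position: [0.6073, -0.1443, 0.0284]
ee_rot: [-0.001, 0.669, 0.744, 0.001]
contact_force: [0.5, 6.0, 1.5]
width: 0.0001
```

6 N against the leg, far more than the hinge's friction, so it is at the stop. I'll press slightly more, then withdraw sideways and up.

Request:
carry_out(moves=[0,0,-0.1,0,0,0,0,-0.1,0,0,0,0,0,0,0,0,0,0,0,0,0,0,0,0,0,0,0,0,0,0,0,0,0,0,0,0,0,0,0,0,0,0,0,0,0,0,0,0,0,0])

```text
clock: 7.25
position: [0.6073, -0.1444, 0.0284]
ee_rot: [-0.002, 0.669, 0.743, 0.003]
contact_force: [0.7, 12.0, 2.5]
width: -0.0001
```

Request:
carry_out(moves=[0,0,0.3,0,0,0,0,0.5,0,0,0,0,1,0,0,0,0,1,0,0,0,0,0,3,0,0,0,0,4,0,0,0,0,4,0,0,-2,3,4,0,0,-4,3,0,0,0,-4,3,0,0])

```text
clock: 8.25
position: [0.5086, -0.032, 0.1768]
ee_rot: [0.001, 0.668, 0.744, 0.001]
contact_force: [-0.2, -0.1, 0.2]
width: -0.0002
```

Request:
carry_out(moves=[0,-4,3,0,0,0,-4,3,0,0,0,-4,3,0,0,0,-3,3,0,0,0,0,3,0,0,0,0,3,0,0,0,0,3,0,0,0,0,0,0,0,0,0,0,0,0,0,0,0,0,0])

```text
clock: 9.25
position: [0.3583, 0.1765, 0.1753]
ee_rot: [0.0, 0.668, 0.744, -0.0]
contact_force: [0.4, -0.8, -1.2]
width: -0.0003
```

```bash
python3 -c "
from h import *
print(manip.get_state()['position'])
snap('top','t4.png',(160,150,450,290),2.75)"
```

```text
[0.35832857 0.17651922 0.17533007]
```

View pics/t4.png

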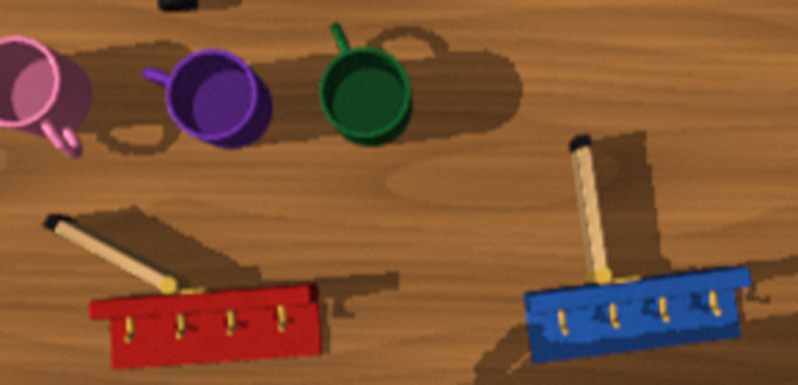

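The picture shows the blue leg square, with its tip at (580,137) and hinge at (600,275). The red leg and the mug are unchanged. I'll check the angle numerically and hand in.

```bash
python3 -c "
from h import *
p=lambda u,v,z:back('top',(160+u/2.75,150+v/2.75),z)
T=p(580,137,.056);H=p(601,275,.058);d=T-H
print(T,np.linalg.norm(d[:2]),'q',np.pi/2+.1275-np.arctan2(d[1],d[0]),'mug',p(366,93,.095))
print(manip.sign_off())"
```

```text
[ 0.63885704 -0.15562194  0.056     ] 0.12725730766500187 q 1.5541608370872355 mug [0.67185766 0.03989923 0.095     ]
the job is handed in; nothing more can be done
None
```

I swung the blue rail's leg outward with the shut fingers, from about 0.49 rad until it stopped square to the board. Then I backed the arm clear and handed the job in at about 9.3 s on the robot's clock.

- **At the stop:** pressing on, the force rose from about 0 to 12 N with no further movement, so the leg was against its rigid stop.
- **Blue leg:** the last picture gives an angle of about 1.55 rad. That matches 1.57 within the reading error. The leg length measured 127 mm in that picture, against 130 mm nominal.
- **Green mug:** its measured position is the same as at the start, to about 1 mm.
- **Red leg:** it looks unchanged in the pictures. I did not measure its angle.

No check failed or disagreed. No verdict came back at hand-in.

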